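Seat the well plate in the corner of the imaging stage

ROBOT

A 6-joint arm with a two-finger parallel gripper is mounted at the origin on the work surface. World frame = base frame: x ahead of the robot, y to its left, z up, the work surface at z = 0. Lengths are in m, angles in rad, forces in N, time in s.
With the tool pointing down it reaches from about 0.4 to 0.825 m from the base axis. Payload 7 kg.
Tool frame: the origin (TCP) lies at the very end of the fingers, on their centre line; the grasp point (between the pads) lies 19 mm behind it (tcp_to_grasp is the distance from the TCP to the grasp point, in m); x points along the fingers, z is the direction in which the jaws open and shut, and the axes are right-handed (so a half turn about x gives the same grasp; the last joint's range is limited). The gripper opens to 88 mm and grips with 3 to 60 N. Pads are 19 mm wide; open, the fingers measure 130 mm over their backs; the gripper's body (78 mm by 193 mm) begins 47 mm behind the grasp point.
Start: joints at [-0.847, 0.359, 0.012, 0, -1.224, -0.288], TCP at [0.285, -0.612, 0.227] pointing down, gripper open.
Joint ranges: [-3.07, 3.07], [-1.43, 2.12], [-1.02, 1.25], [-3.03, 1.67], [-3.05, -0], [-3.03, 3.03]. Speed limits (rad/s): [2.39, 2.39, 3.01, 3.14, 3.14, 3.14].

INTERFACE

Orientations are given as [roll, pitch, yaw] about the fixed x, y, z axes, in that order (R = Rz(yaw) Ry(pitch) Rx(roll)).
In Python, from station import get_state, grab_frame, job_done, tcp_to_grasp gives the robot as it stands. The module is installed in compiled form; this text tells all that it offers.
- The arm moves only by the shell command python3 -m crank 'ROWS' [FORCE]. ROWS is JSON, a list of rows, each a list of 7 numbers: the shift along the tool's x, y, z in m, then the turn, a rotation vector about the tool's x, y, z in rad, then the opening, from 0 (shut) to 1 (fully open). In form: [[x, y, z, wx, wy, wz, fingers], ...]. A call has 1 to 10 rows; each row is the pose to reach, as a shift and turn from the pose commanded when the call began, along the tool's axes at that moment; what a row does not reach only later rows make up. A row lasts 1/8 s, in which the tool goes at most 62.5 mm and 10.7 degrees, less where a joint would pass 70% of its speed; a pose out of reach is approached as far as the arm can. A call with a gripper value outside its range is refused whole. The fingers move at their own pace and stop on an object; FORCE is the grip in N (left out, the last holds). Time passes only in rows, so rows that repeat a pose let the fingers close. It gives the time, the measured TCP pose, the force and the opening at its end, in the units of the state.
- get_state(): the state, without advancing time (a new reading comes with each control period).
- grab_frame(name): name is "side" or "top" or "wrist"; returns a dict with "pixels" (384x512x3 uint8, red, green, blue), "vfov" (degrees; the focal length in pixels is half the picture's height over the tangent of half this angle, whatever the lens; pixels are square), "cx", "cy" (the principal point, pixels), "extrinsics" (4x4, takes a point from world to camera coordinates). Camera axes: x right, y up, looking along -z (the intrinsics and any distortion apply to the point x, -y, -z); pixel columns grow to the right and rows downward; lengths in m; the calibration is good to about 2 mm. A picture is of the moment at which its call begins. There is no depth.
- job_done(): hands the job in, once; it reports no verdict.
The state is a dict: "t": time; "q": joint angles; "qd": joint speeds; "joint_efforts": joint torques, N m; "eef_pos": TCP position; "ee_rot": TCP orientation; "force": force on the tool from outside, world axes, zero at the start; "moment": the same for the moment, N m; "width": finger opening in m.
Only numpy, scipy, OpenCV 4.12 (cv2) and the standard library are available. Lean on these libraries where they do the work, as an engineer would, in place of code of your own. Each camera call takes 0.05 s, during which the arm holds its last target.

TASK

With the fingertips, push the lidded well plate across the black stage until its long side lies flush against the aluminium back rail and its end is fully up against the red stop block. Slide it flat on the stage, without picking it up or tipping it, leave everything else where it stands, and finish with the hand clear of it.

Things in the scene. Friction and masses are not known exactly. Their poses are not given: they have to be found in the camera images.
- stage: Fixed black loading stage, 310 mm along x (roughly away from the robot, turned up to 0.2 rad), 390 mm along y (robot's left). Origin: centre of its underside, on the table; flat top 25 mm above it. On it an aluminium back rail, 360 mm long along y, 12 mm thick, 15 mm high; the rail's face looks to -x and lies at stage x = +100 mm.
- stop: Fixed red stop block on the stage, at the robot's left end of the rail and touching it, at a different place along it each time: 90 mm along x, 20 mm along y, 20 mm high, a black knob (16 mm wide, 8 mm high) on top. Origin: centre of its underside, on the stage top; axes as the stage's. Its stop face looks to -y (robot's right), at y = -10 mm.
- plate_mid (a point): Centre of the loose well plate, 10 mm above the stage top it lies on: a rigid block with blue base, white body, orange and red wells under a fixed clear lid; 86 mm along x, 128 mm along y, 20 mm high, about 0.11 kg. It starts nearer than the rail and right of the stop, turned up to 0.25 rad from the stage's axes, slides under about 1 N and stays where left.
- dish: Bystander: closed glass dish, 56 mm diameter, 16 mm high, on the stage's near left part; origin at the centre of its underside.
- oil: Bystander: small amber bottle, 24 mm diameter, 50 mm high, on the stage behind the rail; origin at the centre of its underside.
- reagent: Bystander: amber bottle with blue cap, 64 mm diameter, 130 mm high, on the table beside the stage; origin at the centre of its underside.
- beaker: Bystander: glass cup, 70 mm diameter, 90 mm high, on the table beside the stage; origin at the centre of its underside.
- tipbox: Bystander: green box with white top, 82 x 117 mm, 57 mm high, on the table beside the stage; origin at the centre of its underside.
- objective: Bystander: steel microscope objective standing on the table, 34 mm diameter, 52 mm high; origin at the centre of its underside.
- wash: Bystander: white bottle with red cap, 60 mm diameter, 150 mm high, on the table at the back left; origin at the centre of its underside.
Mind the look-alikes: they are no part of the job. What is meant by the part that bears plate_mid is not brown, and is the smaller of those in its own colour.

How it is judged:
At the end, for the whole second after the job is handed in: The plate lies flat on the stage, its long side within 3.5 mm of the rail face and parallel to it within 0.03 rad, and its end within 3.5 mm of the stop face (x of plate_mid in the frame of stage between 0.0535 and 0.06 m and y of plate_mid in the frame of stop between -0.0775 and -0.071 m and angle between the y axis of plate_mid and the y axis of stage, either way round below 0.03 rad and z of plate_mid in the frame of stage between 0.032 and 0.038 m and angle between plate_mid's own z axis and vertical below 0.04 rad); the robot touches nothing.
It fails at once if the plate is lifted off the stage (centre more than 10 mm above where it rests) or tipped more than 0.2 rad (z of plate_mid in the frame of stage above 0.045 m or angle between plate_mid's own z axis and vertical above 0.2 rad).
It fails at once if a bystander is moved more than 15 mm or tipped (distance of any of dish, oil, reagent, beaker, tipbox, objective, wash from where it was at the start of the episode above 0.015 m or angle between any of dish, oil, reagent, beaker, tipbox, objective, wash's own z axis and vertical above 0.3 rad).
It also fails if it takes over 59 s, if anything falls off the work surface, if the arm or the gripper's body presses on something with over 40 N, if the wrist force passes 120 N, or if a joint passes its speed limit or range.

## Working session

There is one attempt and no reset: what is moved stays moved. The work goes in short steps, Python scripts to look and compute and a shell command to move; the robot and the scene stay as the last step left them, time stands still between calls to the robot, and variables do not carry over. Pictures are saved under pics/ and viewed, and the job is handed in when it is done.

```bash
ls; mkdir -p pics; python3 - <<'E'
from station import *
import cv2,numpy as np,pickle
s=get_state();print({k:np.round(v,4).tolist() for k,v in s.items()},tcp_to_grasp)
for n in ["side","top","wrist"]:
    f=grab_frame(n);pickle.dump(f,open(f"pics/{n}0.pkl","wb"))
    cv2.imwrite(f"pics/{n}0.png",f["pixels"][...,::-1]);print(n,f["vfov"],f["cx"],f["cy"],[k for k in f],np.round(f["extrinsics"],4).tolist())
E
```

```text
pics
{'t': 0.0, 'q': [-0.8469, 0.3594, 0.0111, -0.0003, -1.2241, -0.2881], 'qd': [-0.0003, -0.0016, -0.0, -0.0016, 0.002, -0.0], 'joint_efforts': [-0.0019, -58.2722, 29.3046, 6.9969, 0.0067, -0.0002], 'eef_pos': [0.2847, -0.6115, 0.2257], 'ee_rot': [0.0843, 1.5692, 2.0908], 'force': [0.3067, 0.3842, -0.4416], 'moment': [0.0355, -0.0112, -0.0053], 'width': 0.0873} 0.0188
side 43.40233812434494 253.48253842977292 192.93912955929224 ['pixels', 'vfov', 'cx', 'cy', 'extrinsics'] [[0.9146, -0.4043, 0.0029, -0.4233], [0.2037, 0.4672, 0.8604, -0.1336], [-0.3492, -0.7863, 0.5097, -1.268], [0.0, 0.0, 0.0, 1.0]]
top 56.2246847013492 254.14407584415346 186.4424393766496 ['pixels', 'vfov', 'cx', 'cy', 'extrinsics'] [[0.0483, -0.9988, -0.0024, -0.0116], [0.9783, 0.0468, 0.202, -0.4633], [-0.2016, -0.0121, 0.9794, -0.9388], [0.0, 0.0, 0.0, 1.0]]
wrist 60.0927704160454 253.35860205025952 192.891829992323 ['pixels', 'vfov', 'cx', 'cy', 'extrinsics'] [[-0.4234, 0.906, 0.0018, 0.6743], [-0.8729, -0.4074, -0.2683, 0.0321], [-0.2423, -0.1152, 0.9633, -0.3914], [0.0, 0.0, 0.0, 1.0]]
```

View pics/top0.png

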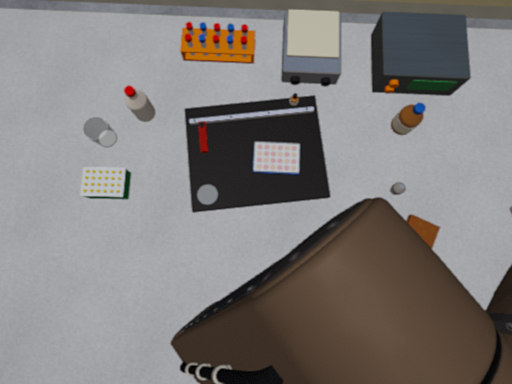

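View pics/side0.png

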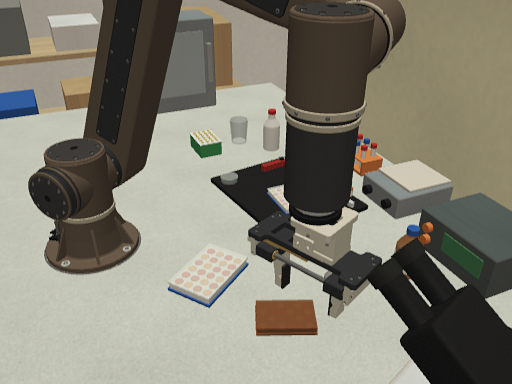

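View pics/wrist0.png

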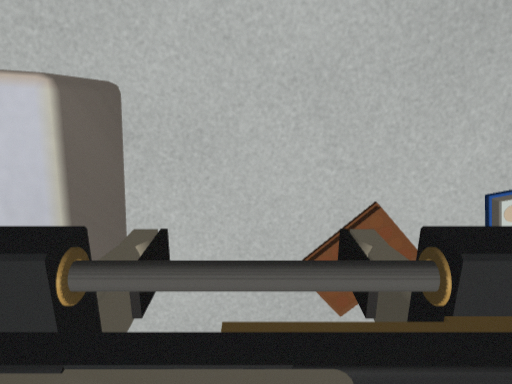

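```bash
python3 - <<'E'
import cv2
im=cv2.imread("pics/top0.png")[90:215,180:335]
cv2.imwrite("pics/top0c.png",cv2.resize(im,None,fx=4.8,fy=4.8,interpolation=cv2.INTER_CUBIC))
E
```

```text
(no output)
```

View pics/top0c.png

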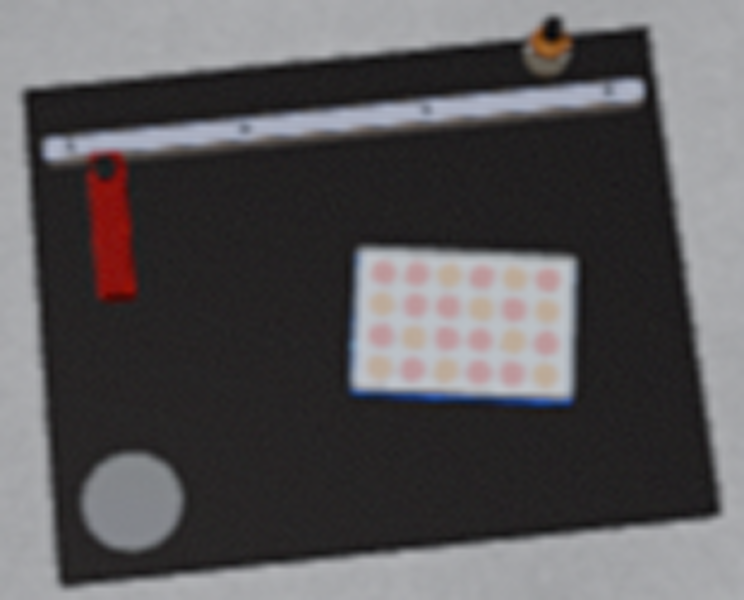

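```bash
cat > h.py <<'E'
import numpy as np,pickle
from scipy.optimize import least_squares
def cam(f):
    F=192/np.tan(np.radians(f["vfov"])/2);return F,f["cx"],f["cy"],np.array(f["extrinsics"])
def proj(f,P):
    F,cx,cy,E=cam(f);p=np.atleast_2d(P)@E[:3,:3].T+E[:3,3]
    return np.c_[cx+F*p[:,0]/-p[:,2],cy-F*p[:,1]/-p[:,2]]
def unproj(f,uv,z):
    F,cx,cy,E=cam(f);uv=np.atleast_2d(uv)
    d=np.c_[(uv[:,0]-cx)/F,-(uv[:,1]-cy)/F,-np.ones(len(uv))]@E[:3,:3]
    c=-E[:3,:3].T@E[:3,3];return c+d*((z-c[2])/d[:,2])[:,None]
def R(a):return np.array([[np.cos(a),-np.sin(a)],[np.sin(a),np.cos(a)]])
def fit(f,uv,loc,z):
    W=unproj(f,uv,z)[:,:2];loc=np.array(loc)
    r=least_squares(lambda p:(loc@R(p[2]).T+p[:2]-W).ravel(),[.6,0,0])
    return r.x,(loc@R(r.x[2]).T+r.x[:2]-W)
E
python3 - <<'E'
from h import *
f=pickle.load(open("pics/top0.pkl","rb"))
c=lambda l:np.array(l,float)/4.8+[180,90]-0.4
S,res=fit(f,c([(25,92),(648,28),(720,514),(62,584)]),[(.155,.195),(.155,-.195),(-.155,-.195),(-.155,.195)],.025)
print("stage",S,res*1000)
P,res=fit(f,c([(357,247),(577,257),(572,400),(351,390)]),[(.043,.064),(.043,-.064),(-.043,-.064),(-.043,.064)],.045)
print("plate",P,res*1000)
T,res=fit(f,c([(88,158),(126,155),(135,297),(97,300)]),[(.045,.01),(.045,-.01),(-.045,-.01),(-.045,.01)],.045)
print("stop",T,res*1000)
for n,q in(("plate",P),("stop",T)):print(n,(q[:2]-S[:2])@R(S[2]),q[2]-S[2])
print("rail top near edge", (unproj(f,c([(60,163),(640,105)]),.04)[:,:2]-S[:2])@R(S[2]))
for n,uv,z in(("dish",(132,501),.041),("oil",(548,62),.03)):
  w=unproj(f,c([uv]),z)[0,:2];print(n,w,(w-S[:2])@R(S[2]))
E
```

```text
stage [0.57017933 0.01214445 0.1553798 ] [[ 2.12935733  3.00843063]
 [ 2.27253228 -1.99931329]
 [-1.61342395 -3.83021267]
 [-2.78846566  2.82109533]]
plate [ 5.51122524e-01 -4.71333327e-02 -8.85014560e-07] [[-0.33173185 -0.63453125]
 [-0.31665597  0.73091868]
 [ 0.25189563 -0.19142903]
 [ 0.3964922   0.0950416 ]]
stop [0.60000629 0.16278487 0.13689695] [[ 0.91712924 -1.22369786]
 [ 0.68796879  1.41219905]
 [-0.87787307  1.03093758]
 [-0.72722496 -1.21943876]]
plate [-0.02800078 -0.05561451] -0.15538068256848928
stop [0.05278004 0.14420975] -0.018482852027926988
rail top near edge [[ 0.09795822  0.17223432]
 [ 0.09721438 -0.17743218]]
dish [0.4372978  0.13897352] [-0.11165321  0.14586527]
oil [ 0.72348252 -0.09305424] [ 0.13517626 -0.12765584]
```

```bash
cat >> h.py <<'E'
S=np.array([.5702,.0121,.1554])
def go(sx,sy,z,jaw,frame=None):
    "target TCP in stage frame, jaw=angle of tool z axis in stage frame (mod pi)"
    from station import get_state
    from scipy.spatial.transform import Rotation as Ro
    s=get_state();R0=Ro.from_euler("xyz",s["ee_rot"]).as_matrix();p=np.array(s["eef_pos"])
    t=np.r_[R(S[2])@[sx,sy]+S[:2],z]
    best=None
    for k in(0,np.pi):
        a=jaw+S[2]+k;zt=np.array([np.cos(a),np.sin(a),0]);xt=np.array([0,0,-1.]);yt=np.cross(zt,xt)
        rv=Ro.from_matrix(R0.T@np.c_[xt,yt,zt]).as_rotvec()
        print("shift",np.round(R0.T@(t-p),4),"rot",np.round(rv,3))
    l=R(S[2]).T@(p[:2]-S[:2])
    print("now stage",np.round(l,4),"z",round(p[2],4),"jaw ang",round((np.arctan2(R0[1,2],R0[0,2])-S[2]),3),"F",np.round(R(S[2]).T@np.array(s["force"])[:2],2),round(s["force"][2],2),"q",np.round(s["q"],2),"w",s["width"],"t",s["t"])
E
python3 - <<'E'
from h import *
go(-.12,-.052,.15,np.pi/2)
f=pickle.load(open("pics/top0.pkl","rb"))
for n,uv,z in(("reagent",(404,124),.03),("tip",(104,182),.057)):
  w=unproj(f,[uv],z)[0,:2];print(n,w,(w-S[:2])@R(S[2]))
E
```

```text
shift [ 0.0763 -0.3923  0.4281] rot [ 0.28   0.001 -0.   ]
shift [ 0.0763 -0.3923  0.4281] rot [-2.861e+00  0.000e+00  2.000e-03]
now stage [-0.3785 -0.572 ] z 0.2259 jaw ang 1.851 F [0.46 0.07] -0.89 q [-0.85  0.36  0.01 -0.   -1.22 -0.29] w 0.08777523983346106 t 0.15
reagent [ 0.67185822 -0.41328941] [ 0.03459344 -0.43599752]
tip [0.45410306 0.41992979] [-0.05157596  0.42088425]
```

```bash
python3 -m crank '[[0,-0.04,0.043,0.03,0,0,0.5],[0,-0.08,0.086,0.06,0,0,0.5],[0,-0.12,0.128,0.09,0,0,0.5],[0.01,-0.16,0.171,0.12,0,0,0.5],[0.02,-0.2,0.214,0.15,0,0,0.5],[0.03,-0.24,0.257,0.18,0,0,0.5],[0.04,-0.28,0.3,0.21,0,0,0.5],[0.05,-0.32,0.342,0.24,0,0,0.5],[0.06,-0.36,0.385,0.27,0,0,0.5],[0.076,-0.392,0.428,0.28,0,0,0.5]]' && python3 - <<'E'
from h import *
go(-.12,-.052,.06,np.pi/2)
from station import *
import cv2
for n in("top","side","wrist"):
  f=grab_frame(n);cv2.imwrite(f"pics/{n}1.png",f["pixels"][...,::-1])
E
```

```text
t: 1.4
eef_pos: [0.4604, -0.0563, 0.1507]
ee_rot: [-1.535, 1.569, 0.192]
force: [1.0, -0.1, -0.3]
width: 0.0439
shift [ 0.0907  0.0011 -0.0014] rot [0.    0.    0.002]
shift [ 0.0907  0.0011 -0.0014] rot [-3.141e+00 -2.000e-03  0.000e+00]
now stage [-0.1191 -0.0506] z 0.1507 jaw ang 1.571 F [ 0.95 -0.24] -0.33 q [ 0.3   0.07 -0.55  0.   -0.95 -1.72] w 0.04388721124883418 t 1.4
```

View pics/side1.png

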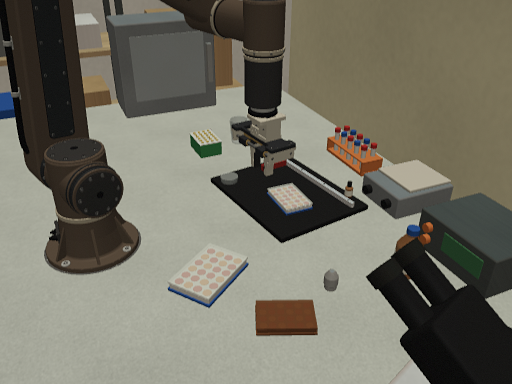

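View pics/wrist1.png

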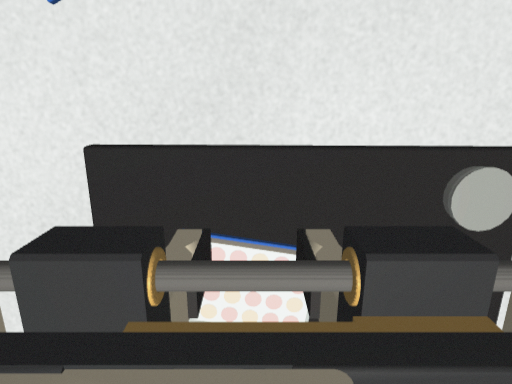

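```bash
python3 -m crank '[[0.04,0,0,0,0,0,0.5],[0.08,0,0,0,0,0,0.5],[0.105,0,0,0,0,0,0.5],[0.117,0,0,0,0,0,0.5],[0.117,0,0,0,0,0,0.5]]' && python3 - <<'E'
from h import *
go(-.12,-.052,.033,np.pi/2)
E
```

```text
t: 2.17
eef_pos: [0.4593, -0.0591, 0.0334]
ee_rot: [1.783, 1.57, -2.775]
force: [-0.8, -0.4, 1.0]
width: 0.0441
shift [ 0.0004 -0.0006  0.0012] rot [-0.    -0.    -0.001]
shift [ 0.0004 -0.0006  0.0012] rot [ 3.141e+00 -2.000e-03  0.000e+00]
now stage [-0.1206 -0.0532] z 0.0334 jaw ang 1.57 F [-0.89 -0.23] 1.02 q [ 0.3   0.24 -0.69  0.   -0.64 -1.72] w 0.04410772517552896 t 2.175
```

```bash
python3 -m crank '[[0,-0.015,0,0,0,0,0.5],[0,-0.03,0,0,0,0,0.5],[0,-0.04,0,0,0,0,0.5],[0,-0.05,0,0,0,0,0.5],[0,-0.06,0,0,0,0,0.5],[0,-0.07,0,0,0,0,0.5],[0,-0.08,0,0,0,0,0.5],[0,-0.09,0,0,0,0,0.5],[0,-0.1,0,0,0,0,0.5],[0,-0.105,0,0,0,0,0.5]]' && python3 - <<'E'
from h import *
go(.003,-.052,.033,np.pi/2)
from station import *
import cv2
for n in("top","side"):
  f=grab_frame(n);pickle.dump(f,open(f"pics/{n}2.pkl","wb"));cv2.imwrite(f"pics/{n}2.png",f["pixels"][...,::-1])
im=cv2.imread("pics/top2.png")[90:215,180:335]
cv2.imwrite("pics/top2c.png",cv2.resize(im,None,fx=4.8,fy=4.8,interpolation=cv2.INTER_CUBIC))
im=cv2.imread("pics/side2.png")[140:250,200:375]
cv2.imwrite("pics/side2c.png",cv2.resize(im,None,fx=4.5,fy=4.5,interpolation=cv2.INTER_CUBIC))
E
```

```text
t: 3.42
eef_pos: [0.564, -0.042, 0.0335]
ee_rot: [-2.708, 1.571, -0.982]
force: [-1.5, 0.3, 1.4]
width: 0.0437
shift [ 0.0005 -0.0175  0.0005] rot [ 0. -0.  0.]
shift [ 0.0005 -0.0175  0.0005] rot [-3.141 -0.    -0.   ]
now stage [-0.0145 -0.0525] z 0.0335 jaw ang 1.571 F [-1.43  0.52] 1.43 q [ 0.27  0.38 -0.46  0.   -0.73 -1.69] w 0.04374354077330814 t 3.425
```

View pics/top2c.png

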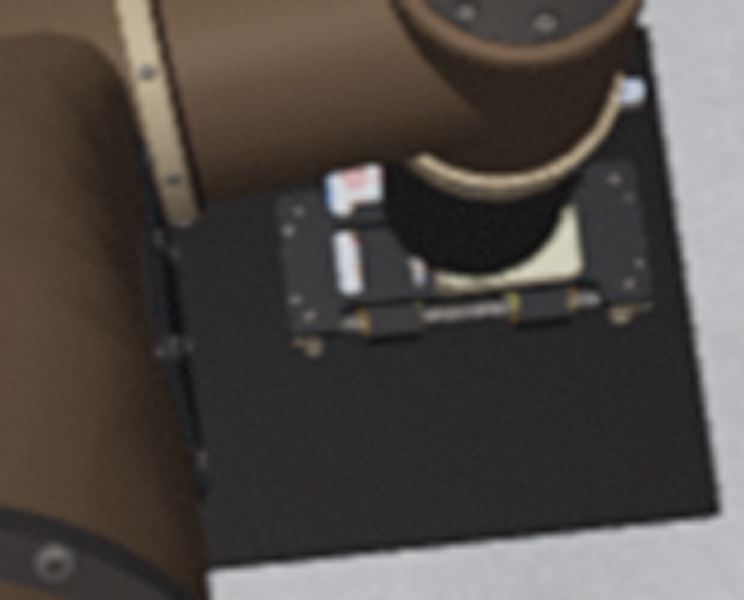

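View pics/side2c.png

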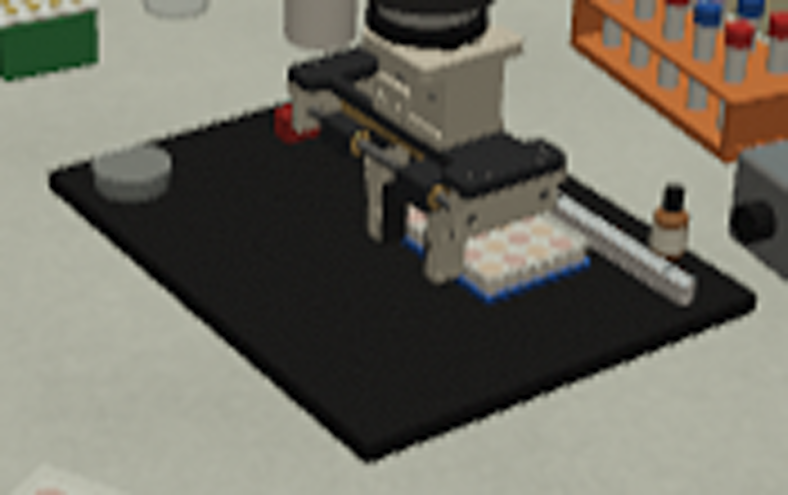

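Plate is aligned against both fingers, with a gap left to the rail. Continuing slowly.

```bash
python3 -m crank '[[0,-0.004,0,0,0,0,0.5],[0,-0.008,0,0,0,0,0.5],[0,-0.011,0,0,0,0,0.5],[0,-0.014,0,0,0,0,0.5],[0,-0.014,0,0,0,0,0.5]]'; python3 -m crank '[[0,-0.001,0,0,0,0,0.5],[0,-0.002,0,0,0,0,0.5]]';python3 -m crank '[[0,-0.001,0,0,0,0,0.5],[0,-0.0015,0,0,0,0,0.5]]'; python3 - <<'E'
from h import *
go(.003,-.052,.033,np.pi/2)
E
```

```text
t: 4.15
eef_pos: [0.5775, -0.0399, 0.0336]
ee_rot: [-1.622, 1.57, 0.105]
force: [0.1, 0.2, 0.8]
width: 0.0439
t: 4.4
eef_pos: [0.579, -0.0397, 0.0335]
ee_rot: [1.578, 1.571, -2.978]
force: [-0.9, 0.0, -0.2]
width: 0.0437
t: 4.65
eef_pos: [0.5807, -0.0394, 0.0336]
ee_rot: [1.186, 1.571, 2.912]
force: [-0.2, 0.1, 1.2]
width: 0.0439
shift [ 0.0006 -0.0006  0.0005] rot [ 0.  0. -0.]
shift [ 0.0006 -0.0006  0.0005] rot [-3.141  0.     0.   ]
now stage [ 0.0024 -0.0525] z 0.0336 jaw ang 1.571 F [-0.16  0.15] 1.16 q [ 0.27  0.4  -0.42 -0.   -0.74 -1.68] w 0.04391056919843759 t 4.65
```

```bash
for i in 1; do python3 -m crank '[[0,-0.001,0,0,0,0,0.5],[0,-0.002,0,0,0,0,0.5]]';python3 -m crank '[[0,-0.001,0,0,0,0,0.5],[0,-0.002,0,0,0,0,0.5]]'; done; python3 - <<'E'
from h import *
go(.003,-.052,.033,np.pi/2)
from station import *
import cv2
for n in("side",):
  f=grab_frame(n);pickle.dump(f,open(f"pics/{n}3.pkl","wb"));cv2.imwrite(f"pics/{n}3.png",f["pixels"][...,::-1])
im=cv2.imread("pics/side3.png")[140:230,270:375]
cv2.imwrite("pics/side3c.png",cv2.resize(im,None,fx=6.5,fy=6.5,interpolation=cv2.INTER_CUBIC))
E
```

```text
t: 4.9
eef_pos: [0.5822, -0.0392, 0.0335]
ee_rot: [1.557, 1.57, -3.0]
force: [-3.5, -0.4, 3.0]
width: 0.0437
t: 5.15
eef_pos: [0.5822, -0.0393, 0.0331]
ee_rot: [1.564, 1.566, -2.993]
force: [-9.5, -0.9, 6.5]
width: 0.0438
shift [0.0001 0.0009 0.0006] rot [-0.     0.    -0.004]
shift [0.0001 0.0009 0.0006] rot [ 3.141 -0.007 -0.   ]
now stage [ 0.0039 -0.0526] z 0.0331 jaw ang 1.571 F [-9.56  0.61] 6.53 q [ 0.27  0.41 -0.42 -0.   -0.75 -1.68] w 0.0437866132988075 t 5.15
```

View pics/side3c.png

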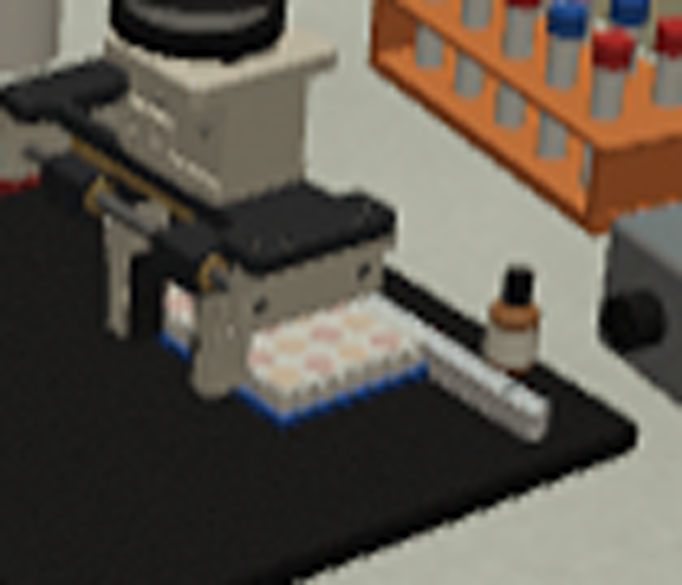

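```bash
python3 -m crank '[[0,0.01,0,0,0,0,0.5],[0,0.03,0,0,0,0,0.5],[-0.05,0.04,0,0,0,0,0.5],[-0.09,0.04,0,0,0,0,0.4],[-0.11,0.04,0,0,0,0,0.4],[-0.11,0.04,0,0,0,0,0.3]]' && python3 - <<'E'
from h import *
go(.055,-.17,.13,0)
from station import *
import cv2
for n in("side","wrist","top"):
  f=grab_frame(n);pickle.dump(f,open(f"pics/{n}4.pkl","wb"));cv2.imwrite(f"pics/{n}4.png",f["pixels"][...,::-1])
im=cv2.imread("pics/side4.png")[140:240,205:375]
cv2.imwrite("pics/side4c.png",cv2.resize(im,None,fx=4.5,fy=4.5,interpolation=cv2.INTER_CUBIC))
E
```

```text
t: 5.95
eef_pos: [0.5464, -0.0447, 0.1457]
ee_rot: [-1.517, 1.566, 0.21]
force: [0.0, 0.5, -1.2]
width: 0.0296
shift [ 0.0161 -0.0871 -0.1176] rot [1.571 0.004 0.004]
shift [ 0.0161 -0.0871 -0.1176] rot [-1.57  -0.004  0.004]
now stage [-0.0323 -0.0524] z 0.1457 jaw ang 1.571 F [0.1  0.51] -1.2 q [ 0.28  0.22 -0.39  0.   -0.96 -1.69] w 0.029591262638205065 t 5.95
```

View pics/side4c.png

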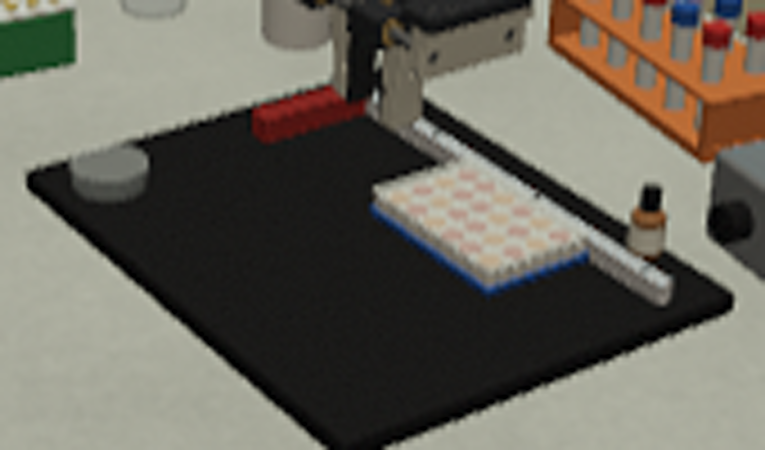

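View pics/wrist4.png

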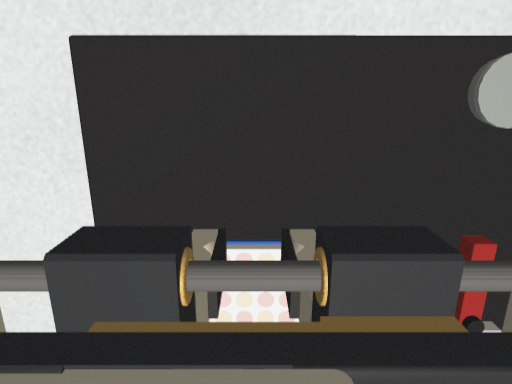

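```bash
python3 - <<'E'
from h import *
f=pickle.load(open("pics/side4.pkl","rb"))
c=lambda l:np.array(l,float)/4.5+[205,140]-.4
for n,uv,z in(("nr bottom",(490,291),.025),("fr bottom",(586,258),.025),("nl bottom",(374,212),.025),("nr top",(490,268),.045),("stop near right top",(262,118),.045)):
  w=unproj(f,c([uv]),z)[0,:2];print(n,(w-S[:2])@R(S[2]))
E
```

```text
nr bottom [ 0.02231913 -0.11287384]
fr bottom [ 0.1015036  -0.11470885]
nl bottom [0.01972159 0.00923513]
nr top [ 0.01838538 -0.11565328]
stop near right top [0.01074644 0.13380438]
```

```bash
python3 -m crank '[[0,-0.009,-0.012,-0.157,0,0,0.25],[0,-0.018,-0.024,-0.314,0,0,0.25],[0,-0.027,-0.036,-0.471,0,0,0.25],[0,-0.036,-0.048,-0.628,0,0,0.25],[0,-0.045,-0.06,-0.785,0,0,0.25],[0,-0.054,-0.072,-0.942,0,0,0.25],[0,-0.063,-0.084,-1.1,0,0,0.25],[0.005,-0.072,-0.096,-1.256,0,0,0.25],[0.01,-0.08,-0.108,-1.413,0,0,0.25],[0.016,-0.086,-0.113,-1.57,0,0,0.25]]' && python3 - <<'E'
from h import *
go(.054,-.165,.033,0)
E
```

```text
t: 7.35
eef_pos: [0.6473, -0.1439, 0.1256]
ee_rot: [-0.102, 1.569, -3.084]
force: [-0.1, 0.5, 0.2]
width: 0.0217
shift [ 0.0926 -0.001  -0.0022] rot [-3.137e+00 -0.000e+00  3.000e-03]
shift [ 0.0926 -0.001  -0.0022] rot [0.004 0.002 0.   ]
now stage [ 0.0521 -0.1661] z 0.1256 jaw ang -3.137 F [-0.04  0.53] 0.25 q [ 0.07  0.41 -0.14 -0.   -1.01  0.08] w 0.021741458450796947 t 7.35
```

```bash
python3 -m crank '[[0.04,0,0,0,0,0,0.25],[0.07,0,-0.001,0,0,0,0.25],[0.085,0,-0.002,0,0,0,0.25],[0.092,0,-0.002,0,0,0,0.25],[0.092,0,-0.002,0,0,0,0.25]]' && python3 - <<'E'
from h import *
go(.054,.12,.033,0)
E
```

```text
t: 7.98
eef_pos: [0.6497, -0.143, 0.0356]
ee_rot: [1.109, 1.571, -1.877]
force: [-0.0, -0.2, 0.4]
width: 0.0218
shift [ 0.0026 -0.2855  0.0006] rot [ 3.141 -0.    -0.   ]
shift [ 0.0026 -0.2855  0.0006] rot [-0.  0. -0.]
now stage [ 0.0546 -0.1655] z 0.0356 jaw ang -3.142 F [-0.07 -0.17] 0.43 q [ 0.08  0.51 -0.23  0.   -0.84  0.08] w 0.021819210592518144 t 7.975
```

```bash
python3 -m crank '[[0.002,-0.02,0,0,0,0,0.25],[0.002,-0.035,0,0,0,0,0.25],[0.002,-0.045,0,0,0,0,0.25],[0.002,-0.055,0,0,0,0,0.25],[0.002,-0.067,0,0,0,0,0.25],[0.002,-0.08,0,0,0,0,0.25],[0.002,-0.093,0,0,0,0,0.25],[0.002,-0.106,0,0,0,0,0.25],[0.002,-0.12,0,0,0,0,0.25],[0.002,-0.13,0,0,0,0,0.25]]' && python3 - <<'E'
from h import *
go(.054,-.005,.033,0)
from station import *
import cv2
f=grab_frame("side");cv2.imwrite("pics/side5.png",f["pixels"][...,::-1])
im=cv2.imread("pics/side5.png")[140:240,205:375]
cv2.imwrite("pics/side5c.png",cv2.resize(im,None,fx=4.5,fy=4.5,interpolation=cv2.INTER_CUBIC))
E
```

```text
t: 9.22
eef_pos: [0.6293, -0.0135, 0.0335]
ee_rot: [-0.268, 1.571, 3.029]
force: [-0.4, -0.2, 0.9]
width: 0.0221
shift [ 0.0005 -0.0294  0.0004] rot [-3.142 -0.     0.   ]
shift [ 0.0005 -0.0294  0.0004] rot [0. 0. 0.]
now stage [ 0.0544 -0.0344] z 0.0335 jaw ang -3.142 F [-0.38 -0.16] 0.87 q [ 0.29  0.46 -0.31 -0.   -0.79 -0.13] w 0.022065216055391638 t 9.225
```

View pics/side5c.png

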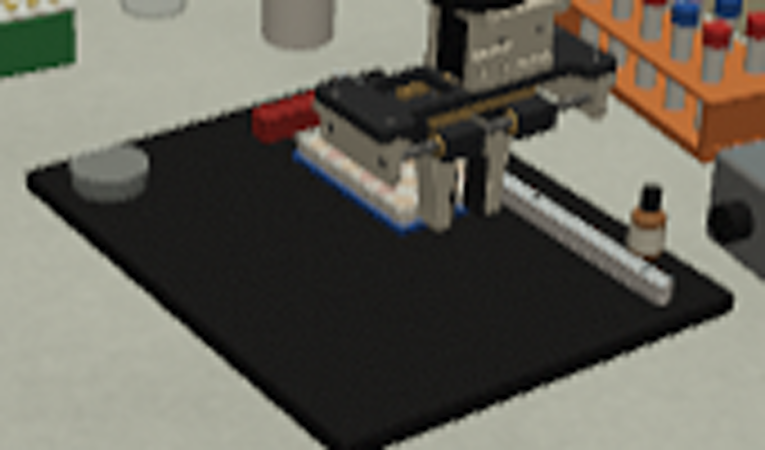

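The plate slides straight along the rail, about 30 mm short of the stop. Continuing to contact.

```bash
python3 -m crank '[[0,-0.006,0,0,0,0,0.25],[0,-0.012,0,0,0,0,0.25],[0,-0.017,0,0,0,0,0.25],[0,-0.022,0,0,0,0,0.25],[0,-0.024,0,0,0,0,0.25],[0,-0.024,0,0,0,0,0.25]]'; python3 -m crank '[[0,-0.001,0,0,0,0,0.25],[0,-0.002,0,0,0,0,0.25]]';python3 -m crank '[[0,-0.001,0,0,0,0,0.25],[0,-0.002,0,0,0,0,0.25]]'; python3 - <<'E'
from h import *
go(.054,-.005,.033,0)
E
```

```text
t: 10.02
eef_pos: [0.6257, 0.0094, 0.0335]
ee_rot: [-1.411, 1.571, 1.886]
force: [0.7, 0.3, -0.3]
width: 0.0221
t: 10.28
eef_pos: [0.6254, 0.011, 0.0336]
ee_rot: [1.428, 1.571, -1.559]
force: [0.9, -1.5, -0.0]
width: 0.0221
t: 10.52
eef_pos: [0.6251, 0.0131, 0.0335]
ee_rot: [-0.868, 1.571, 2.428]
force: [0.7, 0.5, 0.6]
width: 0.0219
shift [ 0.0005 -0.0025  0.0004] rot [ 3.141  0.    -0.   ]
shift [ 0.0005 -0.0025  0.0004] rot [-0.  0.  0.]
now stage [ 0.0544 -0.0075] z 0.0335 jaw ang -3.142 F [0.74 0.35] 0.64 q [ 0.33  0.46 -0.32 -0.   -0.79 -0.18] w 0.021882390073702133 t 10.525
```

```bash
python3 -m crank '[[0,-0.001,0,0,0,0,0.25],[0,-0.002,0,0,0,0,0.25]]';python3 -m crank '[[0,-0.001,0,0,0,0,0.25],[0,-0.002,0,0,0,0,0.25]]';python3 -m crank '[[0,-0.001,0,0,0,0,0.25],[0,-0.0015,0,0,0,0,0.25]]'; python3 - <<'E'
from h import *
go(.054,-.005,.033,0)
E
```

```text
t: 10.78
eef_pos: [0.6248, 0.0152, 0.0336]
ee_rot: [1.432, 1.571, -1.555]
force: [1.1, -3.3, 0.1]
width: 0.0219
t: 11.02
eef_pos: [0.6248, 0.0153, 0.0338]
ee_rot: [1.359, 1.569, -1.627]
force: [4.0, -13.4, -0.1]
width: 0.0218
t: 11.28
eef_pos: [0.6247, 0.0154, 0.0339]
ee_rot: [1.373, 1.567, -1.614]
force: [5.1, -19.0, -0.6]
width: 0.0217
shift [ 0.0009 -0.0002  0.0004] rot [ 3.141e+00 -6.000e-03 -1.000e-03]
shift [ 0.0009 -0.0002  0.0004] rot [-0.     0.001 -0.004]
now stage [ 0.0544 -0.0052] z 0.0339 jaw ang -3.142 F [  2.05 -19.53] -0.56 q [ 0.34  0.46 -0.33  0.   -0.79 -0.19] w 0.021748679967579333 t 11.275
```

```bash
python3 -m crank '[[0,0.008,0,0,0,0,0.25],[0,0.025,0,0,0,0,0.25],[-0.03,0.04,0,0,0,0,0.25],[-0.08,0.06,0,0,0,0,0.3],[-0.11,0.09,0,0,0,0,0.4],[-0.11,0.14,0,0,0,0,0.5],[-0.11,0.15,0,0,0,0,0.5]]' && python3 - <<'E'
from h import *
go(-.04,.06,.14,np.pi/2)
from station import *
import cv2
for n in("side","top"):
  f=grab_frame(n);pickle.dump(f,open(f"pics/{n}6.pkl","wb"));cv2.imwrite(f"pics/{n}6.png",f["pixels"][...,::-1])
im=cv2.imread("pics/side6.png")[140:220,215:320]
cv2.imwrite("pics/side6c.png",cv2.resize(im,None,fx=7,fy=7,interpolation=cv2.INTER_CUBIC))
im=cv2.imread("pics/top6.png")[90:215,180:335]
cv2.imwrite("pics/top6c.png",cv2.resize(im,None,fx=4.8,fy=4.8,interpolation=cv2.INTER_CUBIC))
E
```

```text
t: 12.15
eef_pos: [0.6475, -0.1324, 0.1438]
ee_rot: [-2.916, 1.57, 0.378]
force: [-0.5, -0.5, -0.4]
width: 0.0434
shift [ 0.0038 -0.2145  0.0946] rot [ 1.568e+00 -0.000e+00  1.000e-03]
shift [ 0.0038 -0.2145  0.0946] rot [-1.574e+00 -1.000e-03 -0.000e+00]
now stage [ 0.054  -0.1547] z 0.1438 jaw ang -3.145 F [-0.52 -0.38] -0.39 q [ 0.09  0.39 -0.13 -0.   -1.05  0.06] w 0.04344350491962446 t 12.15
```

View pics/side6c.png

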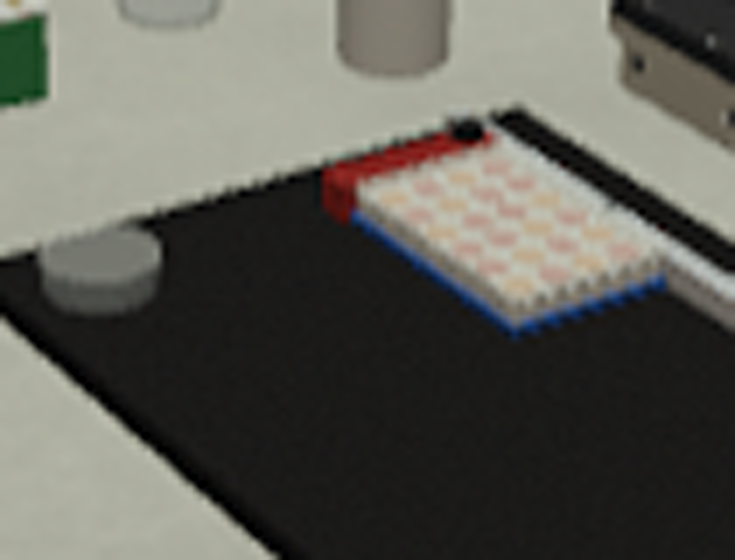

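View pics/top6c.png

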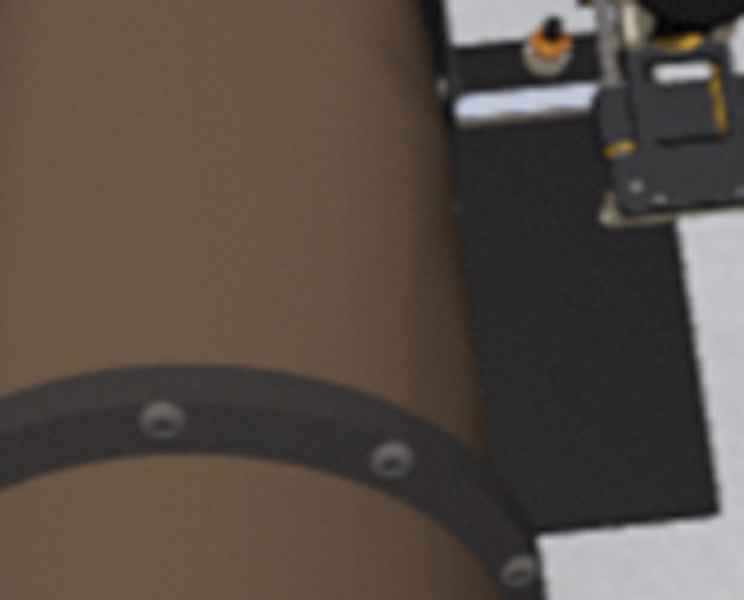

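Looks seated. I'll confirm with a second push against the rail.

```bash
python3 -m crank '[[0,-0.022,0.01,0.157,0,0,0.5],[0,-0.044,0.02,0.314,0,0,0.5],[0,-0.066,0.03,0.471,0,0,0.5],[0,-0.088,0.04,0.628,0,0,0.5],[0,-0.11,0.05,0.785,0,0,0.5],[0,-0.132,0.06,0.942,0,0,0.5],[0,-0.154,0.07,1.1,0,0,0.5],[0,-0.176,0.08,1.256,0,0,0.5],[0,-0.198,0.09,1.413,0,0,0.5],[0,-0.2145,0.095,1.568,0,0,0.5]]' && python3 -m crank '[[0,0,0,0,0,0,0.5],[0,0,0,0,0,0,0.5]]' && python3 - <<'E'
from h import *
go(-.04,.065,.033,np.pi/2)
E
```

```text
t: 13.5
eef_pos: [0.5193, 0.0692, 0.1434]
ee_rot: [0.975, 1.57, 2.7]
force: [0.2, 0.2, -0.0]
width: 0.044
t: 13.75
eef_pos: [0.5204, 0.0679, 0.1435]
ee_rot: [1.666, 1.571, -2.885]
force: [0.2, -0.7, 1.0]
width: 0.0438
shift [ 0.1105 -0.0006  0.0021] rot [ 0.006 -0.    -0.   ]
shift [ 0.1105 -0.0006  0.0021] rot [-3.135  0.    -0.   ]
now stage [-0.0406  0.0629] z 0.1435 jaw ang 1.577 F [ 0.08 -0.77] 0.99 q [ 0.5   0.19 -0.43 -0.   -0.95 -1.91] w 0.04375410195353513 t 13.75
```

```bash
python3 -m crank '[[0.04,0,0.002,0.006,0,0,0.5],[0.08,0,0.002,0.006,0,0,0.5],[0.1,0,0.002,0.006,0,0,0.5],[0.11,0,0.002,0.006,0,0,0.5],[0.11,0,0.002,0.006,0,0,0.5]]' && python3 -m crank '[[0,-0.01,0,0,0,0,0.5],[0,-0.02,0,0,0,0,0.5],[0,-0.03,0,0,0,0,0.5],[0,-0.037,0,0,0,0,0.5],[0,-0.041,0,0,0,0,0.5],[0,-0.041,0,0,0,0,0.5]]' && python3 - <<'E'
from h import *
go(.0034,.065,.033,np.pi/2)
E
```

```text
t: 14.38
eef_pos: [0.5201, 0.0692, 0.0332]
ee_rot: [1.977, 1.57, -2.583]
force: [0.3, -0.1, 0.7]
width: 0.044
t: 15.12
eef_pos: [0.5607, 0.0758, 0.0334]
ee_rot: [1.738, 1.571, -2.823]
force: [0.0, -0.3, 0.1]
width: 0.0435
shift [ 0.0004 -0.0029  0.0006] rot [-0.004 -0.    -0.   ]
shift [ 0.0004 -0.0029  0.0006] rot [ 3.138 -0.     0.   ]
now stage [0.0005 0.0644] z 0.0334 jaw ang 1.567 F [-0.02 -0.27] 0.1 q [ 0.48  0.38 -0.46 -0.   -0.73 -1.9 ] w 0.04351477548580931 t 15.125
```

```bash
python3 -m crank '[[0,-0.001,0,0,0,0,0.5],[0,-0.002,0,-0.004,0,0,0.5]]'; python3 -m crank '[[0,-0.001,0,0,0,0,0.5],[0,-0.0015,0,0,0,0,0.5]]';  python3 -m crank '[[0,-0.001,0,0,0,0,0.5],[0,-0.0015,0,0,0,0,0.5]]'; python3 - <<'E'
from h import *
go(.0034,.065,.033,np.pi/2)
E
```

```text
t: 15.38
eef_pos: [0.5625, 0.0761, 0.0336]
ee_rot: [1.391, 1.571, 3.118]
force: [-0.7, 0.3, 0.3]
width: 0.0436
t: 15.62
eef_pos: [0.5639, 0.0763, 0.0335]
ee_rot: [1.735, 1.57, -2.821]
force: [-1.0, -0.9, 0.3]
width: 0.0434
t: 15.88
eef_pos: [0.5642, 0.0761, 0.0333]
ee_rot: [1.685, 1.568, -2.872]
force: [-7.1, -0.3, 5.4]
width: 0.0443
shift [0.0003 0.0006 0.0008] rot [-0.    -0.    -0.003]
shift [0.0003 0.0006 0.0008] rot [ 3.142 -0.004  0.   ]
now stage [0.004  0.0642] z 0.0333 jaw ang 1.571 F [-7.08  0.81] 5.36 q [ 0.48  0.39 -0.45 -0.   -0.74 -1.89] w 0.044338829037005756 t 15.875
```

Contact comes at the same tool position as before, so the plate is flush. Retreating to where the top camera has a clear view.

```bash
python3 -m crank '[[0,0.005,0,0,0,0,0.5],[0,0.02,0,0,0,0,0.5],[0,0.035,0,0,0,0,0.5],[-0.05,0.045,0,0,0,0,0.5],[-0.1,0.05,0,0,0,0,0.5],[-0.15,0.06,0,0,0,0,0.5],[-0.15,0.06,0,0,0,0,0.5]]' && python3 -m crank '[[0,0.02,-0.05,0,0,0,0.5],[0,0.04,-0.1,0,0,0,0.5],[0,0.06,-0.15,0,0,0,0.5],[0,0.08,-0.2,0,0,0,0.5],[0,0.1,-0.25,0,0,0,0.5],[0,0.12,-0.3,0,0,0,0.5],[0,0.14,-0.35,0,0,0,0.5],[0,0.16,-0.4,0,0,0,0.5],[0,0.18,-0.45,0,0,0,0.5],[0,0.2,-0.48,0,0,0,0.5]]' && python3 - <<'E'
from h import *
go(0,0,.2,np.pi/2)
from station import *
import cv2
for n in("side","top"):
  f=grab_frame(n);pickle.dump(f,open(f"pics/{n}7.pkl","wb"));cv2.imwrite(f"pics/{n}7.png",f["pixels"][...,::-1])
im=cv2.imread("pics/top7.png")[90:215,180:335]
cv2.imwrite("pics/top7c.png",cv2.resize(im,None,fx=4.8,fy=4.8,interpolation=cv2.INTER_CUBIC))
E
```

```text
t: 16.75
eef_pos: [0.5074, 0.0679, 0.1879]
ee_rot: [-1.304, 1.562, 0.423]
force: [0.4, 0.1, 0.2]
width: 0.0438
t: 18.0
eef_pos: [0.3818, -0.4394, 0.1821]
ee_rot: [0.853, 1.569, 2.578]
force: [0.7, 0.0, -0.5]
width: 0.0437
shift [-0.0177 -0.2556  0.4172] rot [-0.001  0.001 -0.001]
shift [-0.0177 -0.2556  0.4172] rot [ 3.141e+00 -2.000e-03 -2.000e-03]
now stage [-0.256  -0.4169] z 0.1821 jaw ang 1.57 F [ 0.71 -0.1 ] -0.54 q [-0.52  0.24 -0.26 -0.   -1.07 -0.9 ] w 0.04367152744757464 t 18.0
```

View pics/top7c.png

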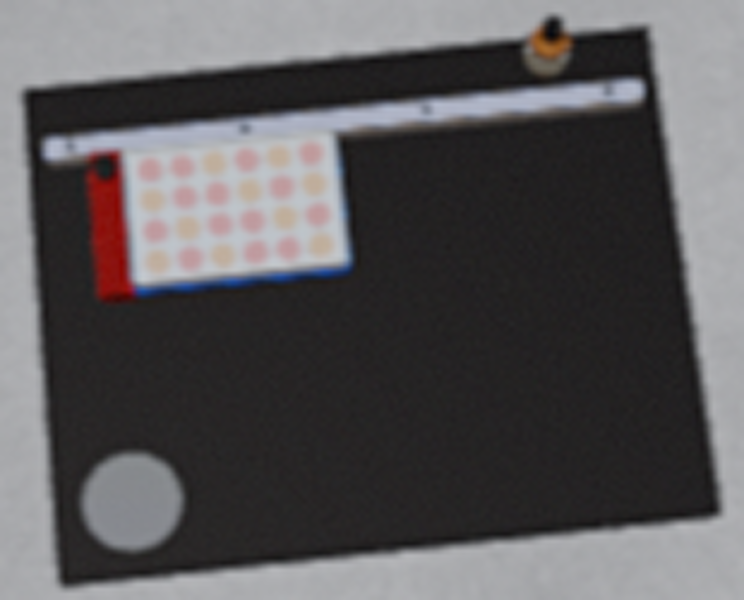

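View pics/side7.png

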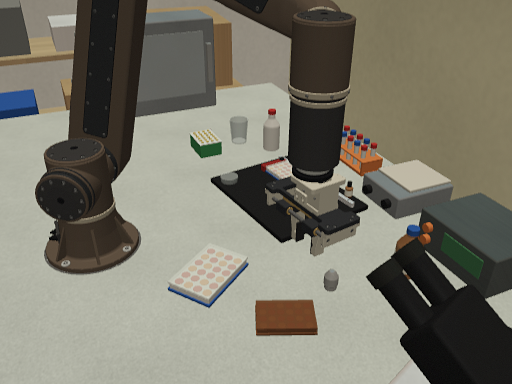

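Crop view: the plate's far edge runs along the rail from (122,150) to (340,133). Its left end touches the red block at x≈122–133, and the dish and oil bottle are unmoved. Measuring before I hand in.

```bash
python3 - <<'E'
from h import *
f=pickle.load(open("pics/top7.pkl","rb"))
c=lambda l:np.array(l,float)/4.8+[180,90]-0.4
P,res=fit(f,c([(124,151),(338,133),(351,266),(134,287)]),[(.043,.064),(.043,-.064),(-.043,-.064),(-.043,.064)],.045)
print("plate in stage",(P[:2]-S[:2])@R(S[2]),P[2]-S[2],res*1000)
T=[.600,.1628];print("plate y rel stop",((P[:2]-T)@R(S[2]))[1])
from station import get_state,job_done
print(get_state()["force"],get_state()["t"]);job_done()
E
```

```text
plate in stage [0.05605966 0.06967808] -0.012607583111327508 [[ 0.52939784  0.09510796]
 [ 1.33555881  0.11108269]
 [-1.2660114  -0.3055086 ]
 [-0.59894525  0.09931794]]
plate y rel stop -0.0745936328592608
[ 0.53421085  0.60509819 -0.25283437] 18.1
the job is handed in; nothing more can be done
```

I pushed the plate flat across the stage with two spread fingertips until it met the rail. I then pushed its right end along the rail to the stop, and pressed it lightly on the rail once more. The hand was well clear when I handed the job in at about 18 s.

- **Contact:** the rail push ended at 7–10 N, and both rail pushes stopped at the same tool position, stage x of about 3.9–4.0 mm. The stop push ended at about 19 N.
- **Plate position from the last top picture:**

| Quantity | Measured | Allowed |
|---|---|---|
| x in the stage frame | 0.0561 m | 0.0535 to 0.06 m |
| y relative to the stop | −0.0746 m | −0.0775 to −0.071 m |
| angle to the stage y axis | about −0.013 rad | below 0.03 rad |

- **Bystanders:** the dish and oil bottle sat at the same picture positions as at the start, and I saw no change in the others. I did not measure any of them again.
- **Accuracy:** the camera is only good to about 2 mm, and fitting the stage corners left errors of up to about 4 mm. The contact forces are therefore the stronger evidence that the plate is seated. I did not check its height or tilt by measurement; it looks flat in the pictures.

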